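# Put the nesting button cups away behind the bifold door

## Task

Pull the bifold door of the low cupboard by its brass handle until it is folded fully open, and nest all the blue button-sorting cups upright in one stack on the steel tray. Once the whole stack is on the tray, slide the tray all the way home into the cupboard's bay with the door folded open, then fold the door fully shut. Leave the button jar, white dish, lint brush and boot scraper where they are.

Things in the scene. Friction and masses are not known exactly. Their poses are not given: they have to be found in the camera images.
- cupboard: Fixed low wooden cupboard, 270 wide (y), 190 deep (x), 98 high, no floor (tray slides on the counter). x points inward to the back, y along the front, z up; origin at counter level, mid-opening, in the plane of the shut door's back faces. Opening y -125 to 125. The top board (90 to 98 high) begins only at x = 55; in front of that it is open from above.
- bay (a point): Fixed point of the cupboard: where the tray's origin lies when fully home, at cupboard (110, 61, 0), axes as the cupboard. The bay's side walls are at cupboard y = -3 and 125 (128 wide, 4 play each side of the tray), flared outward over the first 30 to 50 behind the door plane; back wall at cupboard x = 180.
- jamb_panel (a joint): Fold angle q (rad) of the first panel about its hinge: 0 shut, 1.4 fully open (stop). Two green panels, each 125 wide, 12 thick, 96 high. The lead panel is hinged to the first's end; its free end follows the floor track in the door plane, so it turns by -q. The fold stands out at cupboard x = -125 sin q, y = -125 + 125 cos q. Light friction (under 2 N at the handle) holds it where left.
- door_hinge (a point): Fixed upright hinge line of the first door panel, at cupboard (0, -125), counter level; the panels fold up against this side.
- pull: Brass handle of the lead panel: upright round post, 14 dia, 44 high, origin mid-height, 76 above counter; 14 gap to the panel, thin web low down. x points into the panel, y along it from fold to free end, z up: parallel to the cupboard's axes when shut, turned by -q about z at fold angle q. Origin at cupboard x = -95 sin q - 34 cos q, y = -125 + 155 cos q + 34 sin q.
- tray: Loose steel tray, 140 long (x) by 120 wide (y), rim 16 high, walls and floor 4 thick; origin at the centre of its underside, z up. Its +x end goes into the bay first. On the outside of its other end stands a wooden fin handle (see tray_fin). Home: the +x end touches the bay's back wall and the whole fin is behind the door plane, in front of the top board. About 0.35 kg.
- tray_fin (a point): Middle of the top of the tray's upright fin handle, at tray (-83, 0, 64), axes as the tray. The fin is 12 thick (y), 26 long (x) and rises from the counter to 64 high.
- cup_1: Blue stoneware cup, hollow, open on top, one of up to four alike: 28 high; origin at the centre of its underside, z up. Foot 45 dia up to a shoulder 12.5 high; above it an upright rim band, 62 outside and 56 inside dia, from 12.5 to 28 high; inner floor 14.5 high. Nested, its foot sits inside the lower cup and its shoulder on that cup's rim, 15.5 higher. About 100 g.
- cup_2: Blue stoneware cup, hollow, open on top, one of up to four alike: 28 high; origin at the centre of its underside, z up. Foot 45 dia up to a shoulder 12.5 high; above it an upright rim band, 62 outside and 56 inside dia, from 12.5 to 28 high; inner floor 14.5 high. Nested, its foot sits inside the lower cup and its shoulder on that cup's rim, 15.5 higher. About 100 g.
- cup_3: Blue stoneware cup, hollow, open on top, one of up to four alike: 28 high; origin at the centre of its underside, z up. Foot 45 dia up to a shoulder 12.5 high; above it an upright rim band, 62 outside and 56 inside dia, from 12.5 to 28 high; inner floor 14.5 high. Nested, its foot sits inside the lower cup and its shoulder on that cup's rim, 15.5 higher. About 100 g.
- cup_4: Blue stoneware cup, hollow, open on top, one of up to four alike: 28 high; origin at the centre of its underside, z up. Foot 45 dia up to a shoulder 12.5 high; above it an upright rim band, 62 outside and 56 inside dia, from 12.5 to 28 high; inner floor 14.5 high. Nested, its foot sits inside the lower cup and its shoulder on that cup's rim, 15.5 higher. About 100 g.
- button_jar: Amber glass jar with a cork stopper, 80 diameter, 120 high, origin at the centre of its underside. Leave it alone.
- dish: White ceramic dish, 110 diameter, 30 high, origin at the centre of its underside. Leave it alone.
- lint_brush: Steel lint brush lying flat, 185 long (along its x), 50 wide, 25 high, origin near its middle at counter level. Leave it alone.
- scraper: Cast-iron boot scraper base, 90 by 200 (y), 69 high, origin at the centre of its underside. Leave it alone.

How it is judged:
By the outcome, as a careful person would: the job done as asked, in the order asked, and still so for the second after the job is handed in, with the robot touching nothing.
Of cup_1, cup_2, cup_3, cup_4 only 3 to 4 are there at a start; the rules pass over those that are not, and their reading is None.
At some moment in a run one of cup_1, cup_2, cup_3, cup_4, tray may be knocked a few centimetres aside while the robot is not near it.
Once in a run the grip may slacken for a moment while it holds something.
It also fails if it takes over 208 s, if anything falls off the work surface, if the arm or the gripper's body presses on something with over 40 N, if the wrist force passes 120 N, or if a joint passes its speed limit or range.

## Robot

A 6-joint arm with a two-finger parallel gripper is mounted at the origin on the work surface. World frame = base frame: x ahead of the robot, y to its left, z up, the work surface at z = 0. Lengths are in mm, angles in rad, forces in N, time in s.
With the tool pointing down it reaches from about 300 to 775 mm from the base axis. Payload 14.6 kg.
Tool frame: the origin (TCP) lies between the finger pads; the fingertips stand 25 mm ahead of it and the grasp point (between the pads) lies 6 mm ahead of it; z points along the fingers, y is the line along which they close (so a half turn about z gives the same grasp; the last joint's range is limited). The gripper opens to 94 mm and grips with 3 to 60 N. Pads are 16 mm wide; open, the fingers measure 119 mm over their backs; the gripper's body (75 mm by 177 mm) begins 78 mm behind the grasp point.
Start: joints at [-1.404, 0.3, 1.521, -0, 1.321, -0.067], TCP at [127.415, -535.028, 230.446] pointing down, gripper open.
Joint ranges: [-3.03, 3.03], [-0.79, 2.21], [0.23, 2.52], [-1.04, 4.18], [0, 3.07], [-2.55, 2.55]. Speed limits (rad/s): [2.22, 2.22, 2.57, 3.14, 3.14, 3.14].

## Interface

Orientations are given as [roll, pitch, yaw] about the fixed x, y, z axes, in that order (R = Rz(yaw) Ry(pitch) Rx(roll)).
In Python, from cell import manip gives the robot as it stands. The module is installed in compiled form; this text tells all that it offers.
- The arm moves only by the tool step_arm, never from a script. Its argument "series" is one flat list of numbers, 5 for each row, row after row: the shift along the world's x, y, z in mm, then the turn about the world's z in rad, then the closure, from 0 (fully open) to 1 (shut). In form: [dx, dy, dz, spin, jaw, dx, dy, dz, spin, jaw, ...]. A call has 1 to 20 rows; each row shifts and turns the commanded pose from where the row before left it; what a row does not reach is not made up. A row lasts 1/8 s, in which the tool goes at most 62.5 mm and 10.7 degrees, less where a joint would pass 70% of its speed; a pose out of reach is approached as far as the arm can. A call is refused whole if a number of a shift passes 62.5 or a number of a turn 0.188, either way. A call with a gripper value outside its range is refused whole. The fingers move at their own pace and stop on an object; "squeeze" is the grip in N (left out, the last holds). Time passes only in rows, so rows that do not move let the fingers close. It gives the time, the measured TCP pose, the force, the opening and the grip force at its end, in the units of the state.
- manip.read_state(): the state, without advancing time (a new reading comes with each control period).
- manip.camera(name): name is "side" or "top" or "wrist"; returns (picture, depth): 420x560x3 uint8, blue, green, red; 420x560 float32, mm along the optical axis (not along the pixel's ray), 0 where there is no reading.
- manip.camera_info(name): a dict with "fovy" (degrees; the focal length in pixels is half the picture's height over the tangent of half this angle, whatever the lens; pixels are square), "cx", "cy" (the principal point, pixels), "k1" (the pictures are not rectified: a ray, as slopes to the right and down, at radius r is drawn at 1 + k1 r^2 times it, then the intrinsics apply), "eye" and "orientation" of the camera in the world. Camera axes: x right, y down, z forward; pixel columns grow to the right and rows downward; lengths in mm; the calibration is good to about 2 mm. A picture is of the moment at which its call begins: read the wrist's pose just before it. camera_info takes no time and is no camera call; for the wrist camera it gives the pose at the moment of the call.
- manip.sign_off(): hands the job in; it is judged then, once.
The state is a dict: "clock": time; "joints": joint angles; "qd": joint speeds; "effort": joint torques, N m; "eef_pos": TCP position; "eef_rot": TCP orientation; "wrist_force": force on the tool from outside, world axes, zero at the start; "moment": the same for the moment, N m; "finger_gap": finger opening in mm; "finger_force": force on a finger pad.
Only numpy, scipy, OpenCV 4.12 (cv2) and the standard library are available. Lean on these libraries where they do the work, as an engineer would, in place of code of your own. Each camera call takes 0.05 s, during which the arm holds its last target. There are 200 camera calls.

## Working session

There is one attempt and no reset: what is moved stays moved. The work goes in short steps, Python scripts to look and compute and a tool call to move; the robot and the scene stay as the last step left them, time stands still between calls to the robot, and variables do not carry over. Pictures are saved under pics/ and viewed, at most 14 in all, crops included, and the job is handed in when it is done.

Besides the shell and the picture viewer there is one more tool, called in YAML: its name, and indented under it one key for each argument. step_arm: Moves the arm, as the interface text tells. Its arguments: {"type":"object","properties":{"series":{"type":"array"},"squeeze":{"type":"number"}},"required":["series"]}

```bash
mkdir -p pics; cat > h.py <<'E'
import numpy as np, cv2
from cell import manip
from scipy.spatial.transform import Rotation as Ro
def Rm(o):
    o=np.array(o,float)
    return o if o.shape==(3,3) else Ro.from_euler('xyz',o).as_matrix()
class V:
    def __init__(s,n):
        i=manip.camera_info(n); s.img,s.d=manip.camera(n); s.i=i
        s.f=210/np.tan(np.radians(i['fovy'])/2); s.R=Rm(i['orientation']); s.e=np.array(i['eye'],float)
        s.K=np.array([[s.f,0,i['cx']],[0,s.f,i['cy']],[0,0,1]])
        v,u=np.mgrid[0:420,0:560]; r=s.sl(np.stack([u.ravel(),v.ravel()],1)).reshape(420,560,3)
        s.ray=r@s.R.T; s.P=s.e+s.ray*s.d[...,None]; s.P[s.d==0]=np.nan
    def sl(s,p):
        q=cv2.undistortPoints(np.array(p,float).reshape(-1,1,2),s.K,np.array([s.i['k1'],0,0,0.]),None) if 0 else None
        p=np.array(p,float).reshape(-1,2); a=(p-[s.i['cx'],s.i['cy']])/s.f; x=a.copy()
        for _ in range(20): x=a/(1+s.i['k1']*(x**2).sum(1,keepdims=True))
        return np.c_[x,np.ones(len(x))]
    def plane(s,p,z):
        r=s.sl(p)@s.R.T; return s.e+r*((z-s.e[2])/r[:,2])[:,None]
    def hsv(s): return cv2.cvtColor(s.img,cv2.COLOR_BGR2HSV)
E
python3 - <<'E'
from h import *
print(manip.read_state())
for n in('top','side'):
    v=V(n); cv2.imwrite(f'pics/{n}0.png',v.img); print(n,v.i)
E
```

```text
{'clock': 0.0, 'joints': array([-1.40360628e+00,  3.00491902e-01,  1.52159924e+00, -1.85158480e-05,
        1.32073128e+00, -6.66013709e-02]), 'qd': array([-0.00133514,  0.00037473, -0.00049618, -0.00045239, -0.000841  ,
        0.00086711]), 'effort': array([ 1.55539987e-03, -5.31806445e+01, -3.52734089e+01,  7.09376112e-02,
        2.44841102e-02, -9.99825852e-05]), 'eef_pos': array([ 127.36765033, -534.79286713,  229.86723283]), 'eef_rot': array([-3.14036442e+00, -6.39490655e-05,  2.33795970e-01]), 'wrist_force': array([-0.38400958, -0.0216098 , -0.09448498]), 'moment': array([ 0.00378222, -0.01206674, -0.00756117]), 'finger_force': 0.0, 'finger_gap': 93.8388267366978}
top {'fovy': 55.70389587170952, 'cx': 273.8432736555283, 'cy': 215.3213443385998, 'k1': 0.020782929272441353, 'eye': array([ 393.07826785,  -50.43135651, 1029.63356087]), 'orientation': array([-2.97951835, -0.00446371, -1.56818555])}
side {'fovy': 46.88754282277486, 'cx': 278.6314491497009, 'cy': 210.26469633392867, 'k1': 0.052121816577551626, 'eye': array([-239.67373289,  775.72614883,  859.65052474]), 'orientation': array([-2.17686441, -0.02122112, -2.3712623 ])}
```

View pics/top0.png

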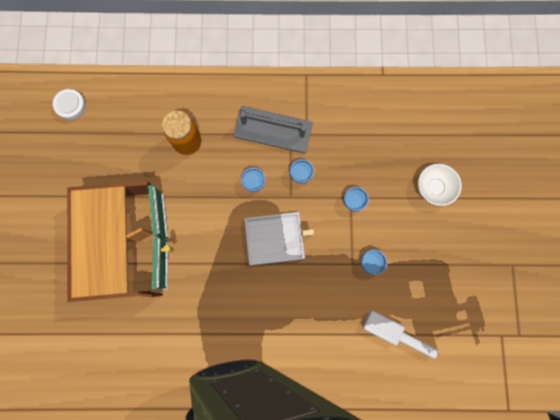

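View pics/side0.png

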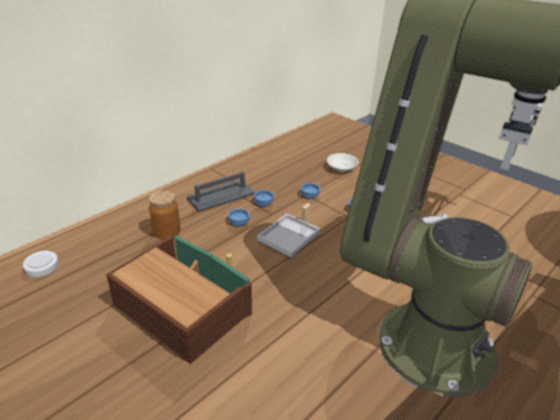

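The top picture shows the cupboard at left (70–165, 185–300), opening to the right. The brass pull is at (168,248), the tray at (274,239) with its fin at (308,233), and four blue cups at (253,179), (301,171), (355,198) and (374,262). The side view agrees, with the door almost shut.

```bash
cat >> h.py <<'E'
def comps(m,amin=40):
    n,l,s,c=cv2.connectedComponentsWithStats(m.astype(np.uint8)); return [(l==k) for k in range(1,n) if s[k,4]>=amin]
def cups(v,z=28):
    h=v.hsv(); m=cv2.inRange(h,(95,110,40),(125,255,255)); m=cv2.morphologyEx(m,cv2.MORPH_CLOSE,np.ones((5,5)))
    out=[]
    for c in comps(m>0,100):
        p=np.argwhere(c)[:,::-1]; Q=v.plane(p,z)[:,:2]
        (cx,cy),r=cv2.minEnclosingCircle(Q.astype(np.float32)); zz=np.nanpercentile(v.P[...,2][c],90)
        out.append((round(cx),round(cy),round(r),round(float(zz)),len(p)))
    return out
def rect(Q):
    r=cv2.minAreaRect(Q[:,:2].astype(np.float32)); return np.round(r[0],1),np.round(r[1],1),round(r[2],2),np.round(cv2.boxPoints(r)).tolist()
E
python3 - <<'E'
from h import *
v=V('top'); h=v.hsv(); z=v.P[...,2]
print('cups',cups(v))
u=np.zeros((420,560),bool);u[170:310,55:185]=1
m=u&(abs(z-98)<7); Q=v.P[m]; print('zmed',np.nanmedian(Q[:,2])); 
for c in comps(m,200): print('high',c.sum(),rect(v.plane(np.argwhere(c)[:,::-1],98)), np.argwhere(c).min(0),np.argwhere(c).max(0))
g=u&(h[...,0]>65)&(h[...,0]<95)&(h[...,1]>60)
for c in comps(g,20): print('green',c.sum(),np.nanpercentile(z[c],[5,50,95]),rect(v.plane(np.argwhere(c)[:,::-1],96)))
b=u&(h[...,0]>20)&(h[...,0]<32)&(h[...,1]>120)&(h[...,2]>110)
for c in comps(b,8): print('brass',c.sum(),np.nanpercentile(z[c],[5,50,95]),np.argwhere(c).mean(0),v.plane(np.argwhere(c).mean(0)[::-1],98))
t=np.zeros_like(u);t[195:280,230:330]=1
s=t&(h[...,1]<60)
for c in comps(s,100): print('tray',c.sum(),np.nanpercentile(z[c],[5,50,95]),rect(v.plane(np.argwhere(c)[:,::-1],16)))
f=t&(z>40)
for c in comps(f,5): print('fin',c.sum(),np.nanpercentile(z[c],[5,50,95]),rect(v.plane(np.argwhere(c)[:,::-1],64)))
cv2.imwrite('pics/c.png',cv2.resize(v.img[175:310,60:320],None,fx=3,fy=3,interpolation=cv2.INTER_CUBIC))
s=V('side'); print('cups s',cups(s))
E
```

```text
cups [(674, -125, 30, 23, 369), (651, 0, 29, 20, 371), (601, -264, 29, 23, 379), (440, -304, 29, 18, 421)]
zmed 97.42558768822471
high 7273 (array([484.8, 322.2]), array([275., 211.]), 4.97, [[339.0, 415.0], [357.0, 205.0], [631.0, 229.0], [613.0, 439.0]]) [181  67] [301 158]
high 297 (array([433.3, 221.5]), array([119.9,  13.8]), 2.9, [[373.0, 225.0], [374.0, 212.0], [494.0, 218.0], [493.0, 231.0]]) [237 152] [289 158]
green 577 [33.22466369 94.29181961 98.08633238] (array([498. , 219.7]), array([244.9,  34.9]), 5.29, [[374.0, 226.0], [378.0, 191.0], [622.0, 214.0], [618.0, 248.0]])
green 161 [27.6891012  47.16623663 64.90050429] (array([416.6, 204.2]), array([78.1, 11.5]), 0.03, [[378.0, 210.0], [378.0, 198.0], [456.0, 199.0], [456.0, 210.0]])
brass 54 [39.58001827 93.99902135 99.14794926] [248.74074074 166.16666667] [[465.46082458 197.18181465  98.        ]]
tray 2662 [ 0.33396393  3.93880747 16.0779108 ] (array([499.9, -55.2]), array([123.9, 142.9]), 6.62, [[430.0, 9.0], [447.0, -133.0], [570.0, -119.0], [553.0, 23.0]])
fin 64 [48.55461585 62.87072813 66.33957945] (array([ 507.5, -135.5]), array([14.8, 24.7]), 0.19, [[500.0, -123.0], [500.0, -148.0], [515.0, -148.0], [515.0, -123.0]])
cups s [(592, -251, 35, 26, 126), (663, -115, 36, 25, 102), (641, 10, 36, 26, 108)]
```

View pics/c.png

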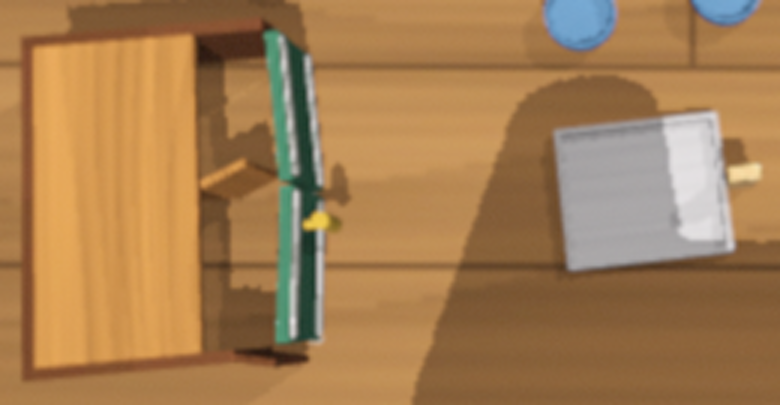

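The crop shows the door very slightly unfolded: the fold is at (290,180) and the brass pull at about (318,222). The tray is roughly aligned with the bay already. I'll move over to the pull and check it with the wrist camera.

step_arm:
  series: [37,36,0,0.08,0,37,36,0,0.08,0,37,36,0,0.08,0,37,36,0,0.08,0,37,36,0,0.08,0,37,36,0,0.08,0,37,36,0,0.08,0,37,36,0,0.08,0,4,48,0,0.08,0,4,48,0,0.08,0,4,48,0,0.08,0,4,48,0,0.08,0,4,48,0,0.08,0,4,48,0,0.08,0,4,48,0,0.08,0,4,40,0,0.09,0,0,0,0,0.09,0,0,0,0,0,0]

```text
clock: 2.45
eef_pos: [455.3, 129.2, 230.3]
eef_rot: [-3.141, 0.0, 1.614]
wrist_force: [0.3, -0.4, 0.2]
finger_gap: 93.5
finger_force: 0.0
```

```bash
python3 - <<'E'
from h import *
s=manip.read_state(); print(s['clock'],s['eef_pos'],s['eef_rot'],s['joints'])
v=V('top'); z=v.P[...,2]
m=np.zeros((420,560),bool); m[175:310,55:125]=1; m&=(abs(z-98)<7)
c=max(comps(m,100),key=lambda c:c.sum()); print('board',rect(v.plane(np.argwhere(c)[:,::-1],98)))
w=V('wrist'); cv2.imwrite('pics/w1.png',w.img); h=w.hsv()
b=(h[...,0]>18)&(h[...,0]<34)&(h[...,1]>100)&(w.P[...,2]>90)&(w.P[...,2]<106)&(w.P[...,1]<225)
for c in comps(b,30): Q=w.plane(np.argwhere(c)[:,::-1],98); print('brass',c.sum(),np.nanmedian(w.P[c],0),cv2.minEnclosingCircle(Q[:,:2].astype(np.float32)))
g=(h[...,0]>65)&(h[...,0]<95)&(h[...,1]>60)&(abs(w.P[...,2]-96)<6)
for c in comps(g,100): print('green',c.sum(),rect(w.plane(np.argwhere(c)[:,::-1],96)))
print(w.i['eye'],w.R.round(2).tolist())
E
```

```text
2.45 [455.29350042 129.2361875  230.26872378] [-3.14123769e+00  5.41593093e-05  1.61399422e+00] [1.99166757e-01 1.28524435e-01 1.72949661e+00 1.70683732e-06
 1.28393067e+00 1.55968394e-01]
board (array([484.5, 360.7]), array([268.5, 134.5]), 4.87, [[345.0, 416.0], [356.0, 282.0], [624.0, 305.0], [613.0, 439.0]])
brass 164 [466.20193881 198.39729573  98.48739421] ((466.26861572265625, 198.39344787597656), 6.779579162597656)
green 1341 (array([556.5, 236.1]), array([121.6,  10.2]), 8.87, [[496.0, 232.0], [497.0, 222.0], [617.0, 240.0], [616.0, 250.0]])
green 1392 (array([433.1, 225.2]), array([121.6,  10. ]), 1.4, [[372.0, 229.0], [372.0, 219.0], [494.0, 222.0], [494.0, 232.0]])
[452.01062043 206.41294754 385.14873625] [[1.0, 0.04, 0.01], [0.04, -0.96, -0.27], [-0.0, 0.27, -0.96]]
```

View pics/w1.png

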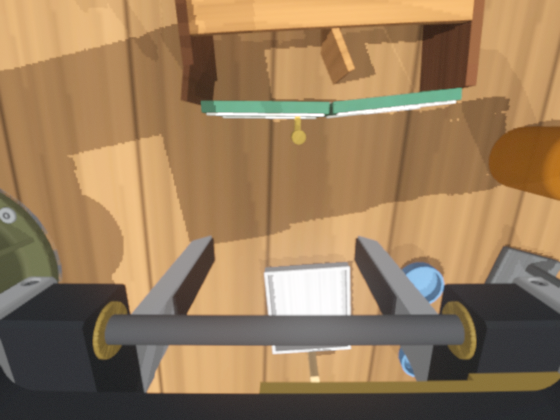

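The wrist view shows the pull at (298,137) and both panels clearly. I get cupboard origin ≈ (495,240), yaw 1.658 and q ≈ 0.065. The predicted pull position (467,196) matches the measured (466,198), so I'll grasp it.

step_arm:
  series: [6,35,-20,-0.02,0,5,34,-20,0,0,0,0,-35,0,0,0,0,-35,0,0,0,0,-25,0,0,0,0,0,0,0.5,0,0,0,0,1,0,0,0,0,1,0,0,0,0,1,0,0,0,0,1,0,0,0,0,1,0,0,0,0,1]
  squeeze: 30

```text
clock: 4.05
eef_pos: [466.4, 198.0, 95.5]
eef_rot: [-3.142, -0.0, 1.594]
wrist_force: [0.4, -0.4, -0.0]
finger_gap: 27.4
finger_force: 0.0
```

```bash
cat >> h.py <<'E'
O=np.array([495.,240.]); TH=0.0873
EX=np.array([-np.sin(TH),np.cos(TH)]); EY=np.array([-EX[1],EX[0]])
def c2w(x,y): return O+x*EX+y*EY
def pullpos(q): return c2w(-95*np.sin(q)-34*np.cos(q),-125+155*np.cos(q)+34*np.sin(q))
E
python3 - <<'E'
from h import *
q=[.065,.1]+list(np.arange(.2,1.41,.1)); P=np.array([pullpos(a) for a in q])
for a,p,d in zip(q[1:],P[1:],np.diff(P,axis=0)): print(round(a,3),p.round(1),d.round(1))
E
```

```text
0.1 [466.3 194. ] [-0.5 -3.3]
0.2 [466.  185.1] [-0.3 -8.9]
0.3 [467.3 176.8] [ 1.3 -8.3]
0.4 [470.1 169.2] [ 2.8 -7.5]
0.5 [474.4 162.5] [ 4.3 -6.7]
0.6 [480.1 156.7] [ 5.7 -5.8]
0.7 [487.2 151.8] [ 7.1 -4.9]
0.8 [495.7 147.9] [ 8.4 -3.9]
0.9 [505.3 145. ] [ 9.7 -2.9]
1.0 [516.2 143.2] [10.8 -1.8]
1.1 [528.  142.4] [11.9 -0.7]
1.2 [540.8 142.8] [12.8  0.3]
1.3 [554.4 144.2] [13.6  1.4]
1.4 [568.6 146.7] [14.2  2.5]
```

step_arm:
  series: [0,0,0,0,1,0,0,0,0,1,0,0,0,0,1,0,-3.3,0,-0.035,1,0,-9,0,-0.1,1,1,-8.3,0,-0.1,1,3,-7.5,0,-0.1,1,4.3,-6.7,0,-0.1,1,5.7,-5.8,0,-0.1,1,7,-5,0,-0.1,1,8.5,-4,0,-0.1,1,9.7,-3,0,-0.1,1,10.8,-1.8,0,-0.1,1,12,-0.7,0,-0.1,1,12.8,0.3,0,-0.1,1,13.6,1.4,0,-0.1,1,14.2,2.5,0,-0.1,1,0,0,0,0,1,0,0,0,0,1]

```text
clock: 6.42
eef_pos: [568.8, 148.2, 95.3]
eef_rot: [-3.14, -0.0, 0.258]
wrist_force: [-2.4, 9.6, -0.6]
finger_gap: 13.5
finger_force: 30.0
```

step_arm:
  series: [3,0,0,0,1,2,0,0,0,1,0,0,0,0,1]

```text
clock: 6.8
eef_pos: [571.4, 148.7, 95.0]
eef_rot: [-3.138, 0.006, 0.259]
wrist_force: [-21.8, 11.6, 10.6]
finger_gap: 13.2
finger_force: 30.0
```

step_arm:
  series: [-4,0,0,0,0,0,0,0,0,0,0,0,0,0,0,0,0,0,0,0,0,0,25,0,0,0,-10,40,0,0,0,-40,40,0,0,0,-50,40,0,0,0,-50,0,0,0,0,0,0,0,0]

```text
clock: 8.05
eef_pos: [570.0, -4.6, 239.9]
eef_rot: [3.141, -0.001, 0.255]
wrist_force: [-0.3, 0.5, 0.7]
finger_gap: 93.9
finger_force: 0.0
```

```bash
python3 - <<'E'
from h import *
s=manip.read_state(); print(s['clock'],s['eef_pos'],s['eef_rot'],s['joints'])
v=V('top'); print('cups top',cups(v))
w=V('wrist'); print('cups wrist',cups(w)); t=V('side'); print('side',cups(t))
h=v.hsv();z=v.P[...,2]
b=(h[...,0]>18)&(h[...,0]<34)&(h[...,1]>100)&(z>88)&(z<104)&(v.P[...,1]<225)
for c in comps(b,5): print('brass',c.sum(),np.nanmedian(v.P[c],0)); 
cv2.imwrite('pics/2.png',np.vstack([v.img[100:300,:],w.img]))
E
```

```text
8.05 [570.04691939  -4.56397473 239.87785074] [ 3.14104156e+00 -6.28466384e-04  2.54963784e-01] [-7.21153642e-02  3.37353133e-01  1.44971657e+00 -3.27649239e-04
  1.35375076e+00  1.24378779e+00]
cups top [(675, -129, 29, 19, 252), (601, -264, 29, 23, 380), (440, -304, 29, 18, 414)]
cups wrist []
side [(642, 11, 36, 27, 101)]
brass 6 [568.31641617 150.56471748  97.05393609]
```

View pics/2.png

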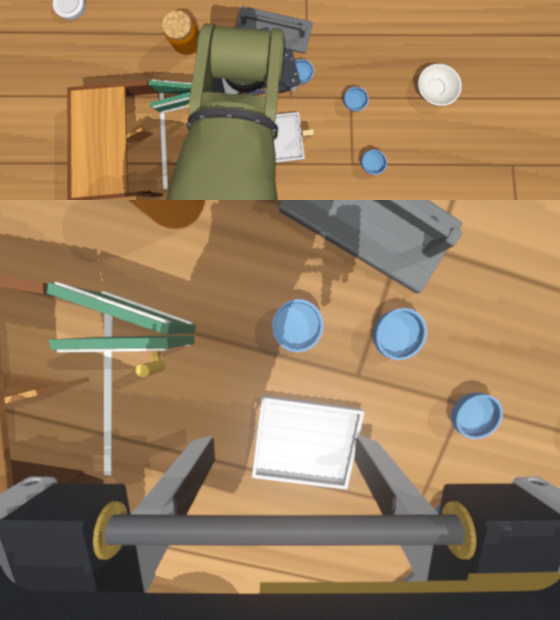

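The door is folded open. The wrist view shows cups at (298,126), (400,133) and (477,215), and the tray centred at (308,242). The cup mask is too tight for this view, so I'll loosen it and measure.

```bash
sed -i 's/(95,110,40),(125,255,255)/(95,70,40),(125,255,255)/; s/c in comps(m>0,100):/c in comps(m>0,100):\n        if c.sum()>9000: continue/' h.py
cat >> h.py <<'E'
def tray(w,cx,cy,R=110):
    h=w.hsv(); Q=w.ray*((16-w.e[2])/w.ray[...,2])[...,None]+w.e
    n=(np.hypot(Q[...,0]-cx,Q[...,1]-cy)<R)
    m=(n&(h[...,1]<50)&(h[...,2]>90)&(w.P[...,2]<25)).astype(np.uint8)
    m=cv2.morphologyEx(m,cv2.MORPH_OPEN,np.ones((3,3)))
    c=max(comps(m,50),key=lambda c:c.sum()); print('tray',c.sum(),rect(Q[c]))
    f=n&(w.P[...,2]>52)&(w.P[...,2]<70)
    for c in comps(f,15): print('fin',c.sum(),np.nanmedian(w.P[c],0).round(1),rect(w.plane(np.argwhere(c)[:,::-1],64))[:3])
E
python3 - <<'E'
from h import *
w=V('wrist'); h=w.hsv(); print(h[126,298],h[133,400],h[240,330]); print('cups wrist',cups(w)); tray(w,500,-55)
E
```

```text
[103  94 231] [104  95 230] [  0   1 255]
cups wrist [(652, 2, 30, 28, 1983), (675, -123, 32, 28, 2046), (603, -260, 34, 28, 1711)]
tray 8210 (array([500.1, -53.5]), array([125.5, 142.3]), 6.47, [[430.0, 10.0], [446.0, -131.0], [570.0, -117.0], [554.0, 24.0]])
```

step_arm:
  series: [27,2,-30,0,0,27,2,-40,0,0,28,1,-40,0,0,0,0,-40,0,0,0,0,-30,0,0,0,0,-21,0,0,0,0,0,0,0.5,0,0,0,0,1,0,0,0,0,1,0,0,0,0,1,0,0,0,0,1,0,0,0,0,1]
  squeeze: 25

```text
clock: 9.75
eef_pos: [652.5, 3.2, 39.7]
eef_rot: [3.141, -0.002, 0.259]
wrist_force: [-2.0, 0.3, 6.3]
finger_gap: 62.2
finger_force: 25.0
```

step_arm:
  series: [0,0,20,0,1,0,0,20,0,1,-30,-10,0,0,1,-40,-15,0,0,1,-40,-15,0,0,1,-30,-10,0,0,1,-12,-5,0,0,1,0,0,0,0,1]

```text
clock: 10.75
eef_pos: [500.6, -51.9, 79.4]
eef_rot: [3.141, -0.001, 0.258]
wrist_force: [0.9, 0.6, -1.3]
finger_gap: 62.2
finger_force: 25.0
```

```bash
python3 - <<'E'
from h import *
w=V('wrist'); print(manip.read_state()['eef_pos'],cups(w));tray(w,500,-55)
v=V('top'); print(cups(v)); v=V('side'); print(cups(v)); tray(v,500,-55)
E
```

```text
[501.02065884 -51.72980104  79.23985099] [(671, -124, 34, 28, 5787), (593, -237, 24, 28, 937), (484, -57, 40, 68, 7224)]
tray 13750 (array([506.4, -53. ]), array([107.8, 141.6]), 6.74, [[445.0, 11.0], [461.0, -130.0], [568.0, -117.0], [552.0, 24.0]])
fin 7773 [498.6 -53.3  55.3] (array([502.5, -55.7]), array([66.2, 73.4]), 50.02)
fin 589 [ 510.5 -127.6   63.4] (array([ 510.4, -126.7]), array([16.3, 19.7]), 5.67)
[(674, -126, 31, 28, 422), (601, -264, 31, 27, 437), (440, -305, 31, 26, 467)]
[(596, -251, 43, 29, 188), (666, -110, 41, 28, 119), (528, -89, 45, 67, 188)]
tray 1301 (array([494. , -47.3]), array([133.9, 161.2]), 6.25, [[419.0, 26.0], [436.0, -135.0], [569.0, -120.0], [552.0, 40.0]])
fin 214 [494.1 -60.4  59.1] (array([491.7, -53.7]), array([50.2, 90. ]), 20.48)
```

step_arm:
  series: [0,-1,-15,0,1,0,0,-12,0,1,0,0,-6,0,1,0,0,-2,0,1,0,0,0,0,1]

```text
clock: 11.52
eef_pos: [499.9, -52.6, 43.7]
eef_rot: [-3.141, 0.0, 0.259]
wrist_force: [-3.1, 1.4, 6.6]
finger_gap: 62.0
finger_force: 25.0
```

step_arm:
  series: [0,0,0,0,0,0,0,0,0,0,0,0,0,0,0,0,0,0,0,0,0,0,40,0,0,20,-10,40,0,0,50,-20,40,0,0,50,-20,0,0,0,50,-20,0,0,0,4,-2,-40,0,0,0,0,0,0,0]

```text
clock: 12.9
eef_pos: [669.2, -123.2, 117.1]
eef_rot: [-3.138, 0.006, 0.259]
wrist_force: [-0.4, -0.2, -0.3]
finger_gap: 93.9
finger_force: 0.0
```

```bash
python3 - <<'E'
from h import *
w=V('wrist'); print(manip.read_state()['eef_pos'],cups(w))
v=V('top'); print(cups(v),cups(v,32)); tray(v,500,-55)
E
```

```text
[ 669.82841776 -123.17624518  119.77802702] [(676, -125, 31, 28, 3674), (483, -53, 36, 32, 1587)]
[(601, -264, 31, 27, 438), (440, -305, 31, 27, 468)] [(600, -263, 31, 27, 438), (440, -304, 31, 27, 468)]Traceback (most recent call last):
  File "<stdin>", line 3, in <module>
  File "h.py", line 44, in tray
    c=max(comps(m,50),key=lambda c:c.sum()); print('tray',c.sum(),rect(Q[c]))
ValueError: max() iterable argument is empty
```

step_arm:
  series: [0,0,0,0,0,1,0,-30,0,0,0,0,-30,0,0,0,0,-10,0,0,0,0,0,0,0,0,0,0,0,0]

```text
clock: 13.75
eef_pos: [672.3, -123.5, 52.6]
eef_rot: [3.14, -0.002, 0.259]
wrist_force: [-0.2, 0.1, 0.4]
finger_gap: 94.3
finger_force: 0.0
```

step_arm:
  series: [3,-1,-13,0,0,0,0,0,0,0.5,0,0,0,0,1,0,0,0,0,1,0,0,0,0,1,0,0,0,0,1,0,0,0,0,1,0,0,30,0,1,0,0,30,0,1,-20,8,10,0,1,-40,17,0,0,1,0,0,0,0,1,0,0,0,0,1]

```text
clock: 15.38
eef_pos: [615.2, -99.6, 108.2]
eef_rot: [3.141, -0.001, 0.259]
wrist_force: [1.3, -0.0, -1.3]
finger_gap: 62.1
finger_force: 25.0
```

```bash
python3 - <<'E'
from h import *
w=V('wrist'); print(manip.read_state()['eef_pos'],cups(w,32)); cv2.imwrite('pics/3.png',w.img)
print(w.e)
E
```

```text
[615.41634353 -99.70094198 107.98723165] [(588, -107, 45, 99, 7353), (605, -257, 34, 28, 2517), (470, -67, 15, 33, 236)]
[690.56528964 -80.17474046 263.03943456]
```

View pics/3.png

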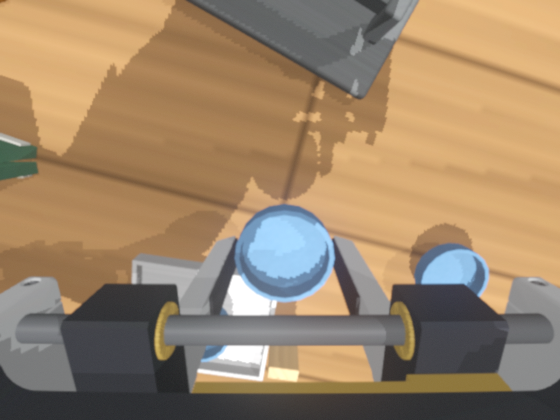

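The wrist view shows the held cup at (285,252), well seated between the fingers, and the first cup mostly hidden by the left finger at (210,345). I'll check the offsets numerically.

```bash
cat >> h.py <<'E'
def held(dz=-11):
    s=manip.read_state(); p=s['eef_pos']; w=V('wrist'); z=p[2]+dz
    c=[k for k in cups(w,z) if np.hypot(k[0]-p[0],k[1]-p[1])<40]; print('TCP',p.round(1),'held rim',c)
E
python3 - <<'E'
from h import *
held()
for n in('side','top'):
    v=V(n); print(n,cups(v,32))
    try: tray(v,500,-55)
    except Exception as e: print(e)
E
```

```text
TCP [615.4 -99.7 108. ] held rim [(617, -100, 32, 99, 7353)]
side [(679, -173, 50, 98, 168), (587, -246, 41, 27, 175), (478, -39, 38, 31, 276)]
tray 1270 (array([482.6, -41.5]), array([134.9, 160.8]), 5.71, [[408.0, 32.0], [424.0, -128.0], [558.0, -115.0], [542.0, 45.0]])
top [(600, -263, 31, 28, 437), (440, -304, 31, 26, 467)]
max() iterable argument is empty
```

The held cup is centred, but the side view suggests the tray and cup shifted about (-11,+6). I'll step aside to get a clear look.

step_arm:
  series: [-30,-20,30,0,1,-40,-30,30,0,1,-50,-35,10,0,1,-50,-35,0,0,1,-20,-15,0,0,1,0,0,0,0,1,0,0,0,0,1]

```text
clock: 16.45
eef_pos: [425.3, -234.3, 177.8]
eef_rot: [3.142, -0.0, 0.259]
wrist_force: [-0.8, 0.4, -1.2]
finger_gap: 62.4
finger_force: 25.0
```

```bash
python3 - <<'E'
from h import *
held()
for n in('side','top'):
    v=V(n); print(n,cups(v,32))
    try: tray(v,490,-50)
    except Exception as e: print(e)
cv2.imwrite('pics/4.png',v.img)
E
```

```text
TCP [ 425.3 -234.3  177.8] held rim []
side [(588, -246, 40, 26, 198), (481, -39, 40, 31, 291)]
tray 1265 (array([481.9, -41.4]), array([133.5, 160.6]), 5.71, [[408.0, 32.0], [424.0, -128.0], [556.0, -115.0], [540.0, 45.0]])
top [(600, -263, 31, 28, 431), (487, -49, 30, 30, 437)]
tray 2127 (array([486.7, -49.6]), array([121.5, 141.6]), 5.44, [[420.0, 15.0], [433.0, -126.0], [554.0, -114.0], [540.0, 27.0]])
fin 59 [ 495.1 -130.5   63.5] (array([ 494. , -130.5]), array([12.2, 24.6]), 0.19)
```

View pics/4.png

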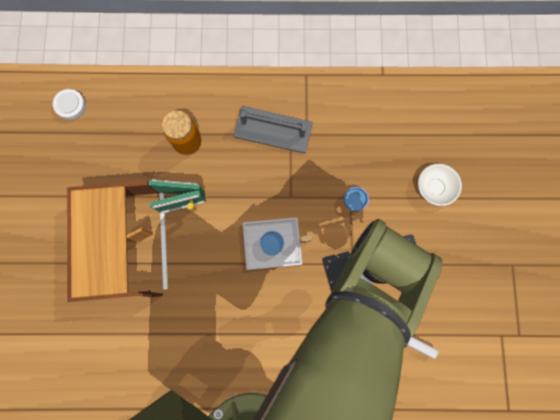

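The top view shows the tray at (272,243) with cup 1 centred on it, so they moved together to (487,-49.5). Next is nesting cup 2 there.

step_arm:
  series: [10,35,0,0,1,20,55,-20,0,1,20,55,-25,0,1,10,40,-20,0,1,0,0,-20,0,1,0,0,0,0,1,0,0,0,0,1,0,0,0,0,1]

```text
clock: 17.6
eef_pos: [484.6, -50.7, 94.1]
eef_rot: [3.141, -0.001, 0.258]
wrist_force: [0.1, 0.3, -1.5]
finger_gap: 62.2
finger_force: 25.0
```

```bash
python3 - <<'E'
from h import *
held()
v=V('side'); tray(v,480,-42)
E
```

```text
TCP [484.6 -50.7  94.1] held rim [(492, -49, 38, 84, 8607)]
tray 1150 (array([482.9, -41.4]), array([135.4, 160.8]), 5.71, [[408.0, 32.0], [424.0, -128.0], [558.0, -115.0], [542.0, 45.0]])
fin 27 [486.8 -62.7  68.4] (array([488.8, -69.5]), array([28.5, 24.3]), 45.82)
fin 15 [467.5 -34.5  60.1] (array([463.3, -36.3]), array([26.7,  7.3]), 57.49)
```

step_arm:
  series: [1,1,-18,0,1,0,0,-8,0,1,0,0,-4,0,1,0,0,-4,0,1,0,0,-2,0,1,0,0,0,0,1,0,0,0,0,1]

```text
clock: 18.58
eef_pos: [485.4, -49.4, 57.4]
eef_rot: [3.141, -0.0, 0.259]
wrist_force: [0.1, -0.9, 1.1]
finger_gap: 62.7
finger_force: 25.0
```

step_arm:
  series: [0,0,0,0,0,0,0,0,0,0,0,0,0,0,0,0,0,0,0,0,0,0,40,0,0,0,0,40,0,0,25,-50,0,0,0,30,-55,0,0,0,30,-55,0,0,0,30,-54,0,0,0,0,0,0,0,0,0,0,0,0,0]

```text
clock: 20.08
eef_pos: [599.7, -262.6, 136.7]
eef_rot: [-3.141, 0.001, 0.259]
wrist_force: [0.8, 1.2, 0.4]
finger_gap: 94.0
finger_force: 0.0
```

```bash
python3 - <<'E'
from h import *
w=V('wrist'); print(manip.read_state()['eef_pos'],cups(w))
v=V('top'); print(cups(v,47)); tray(v,487,-49)
E
```

```text
[ 599.78478864 -262.11391734  137.15059735] [(602, -264, 31, 28, 3143), (484, -41, 47, 48, 3115), (440, -305, 31, 28, 1505)]
[(486, -50, 30, 46, 455)]
tray 2082 (array([486.9, -49.7]), array([121.3, 141.8]), 5.44, [[420.0, 15.0], [433.0, -126.0], [554.0, -115.0], [540.0, 27.0]])
fin 59 [ 495.1 -130.5   63.7] (array([ 494. , -130.5]), array([12.2, 24.6]), 0.19)
```

Cup 2 is nested: its rim is at 47 mm, as expected. Cup 3 is at (602,-264).

step_arm:
  series: [2,-2,-40,0,0,0,0,-35,0,0,0,0,-22,0,0,0,0,0,0,0,0,0,0,0,0.5,0,0,0,0,1,0,0,0,0,1,0,0,0,0,1,0,0,0,0,1,0,0,0,0,1]

```text
clock: 21.42
eef_pos: [602.3, -265.2, 40.8]
eef_rot: [3.141, -0.0, 0.259]
wrist_force: [-1.5, 1.0, 6.0]
finger_gap: 62.3
finger_force: 25.0
```

step_arm:
  series: [0,0,40,0,1,0,0,35,0,1,-15,30,15,0,1,-30,55,0,0,1,-30,55,0,0,1,-27,50,0,0,1,-14,25,0,0,1,0,0,0,0,1,0,0,0,0,1,0,0,0,0,1]

```text
clock: 22.68
eef_pos: [486.6, -51.1, 130.0]
eef_rot: [-3.142, 0.0, 0.258]
wrist_force: [0.9, -0.0, -1.1]
finger_gap: 62.3
finger_force: 25.0
```

```bash
python3 - <<'E'
from h import *
held(-12.8)
v=V('side'); tray(v,480,-42); print(cups(v,47)); cv2.imwrite('pics/5.png',v.img)
E
```

```text
TCP [486.6 -51.1 130. ] held rim [(495, -49, 40, 118, 8588)]
tray 1133 (array([481.9, -41.6]), array([133.5, 160.6]), 5.72, [[408.0, 32.0], [424.0, -128.0], [556.0, -115.0], [540.0, 45.0]])
[(508, -79, 108, 112, 578)]
```

step_arm:
  series: [0,1,-25,0,1,0,0,-15,0,1,0,0,-6,0,1,0,0,-4,0,1,0,0,-3,0,1,0,0,-2,0,1,0,0,0,0,1,0,0,0,0,1]

```text
clock: 23.78
eef_pos: [486.6, -49.4, 75.7]
eef_rot: [3.141, -0.001, 0.259]
wrist_force: [-0.5, 0.9, 4.8]
finger_gap: 62.0
finger_force: 25.0
```

Seated. I'll release and go to cup 4 at (440,-304).

step_arm:
  series: [0,0,0,0,0,0,0,0,0,0,0,0,0,0,0,0,0,0,0,0,0,0,40,0,0,0,0,30,0,0,-5,-40,0,0,0,-10,-53,0,0,0,-10,-53,0,0,0,-10,-53,0,0,0,-10,-50,0,0,0,0,-6,0,0,0,0,0,0,0,0]

```text
clock: 25.4
eef_pos: [441.2, -304.2, 145.0]
eef_rot: [-3.141, 0.0, 0.258]
wrist_force: [-0.6, 0.6, 0.1]
finger_gap: 93.7
finger_force: 0.0
```

```bash
python3 - <<'E'
from h import *
w=V('wrist'); print(manip.read_state()['eef_pos'],cups(w))
v=V('top'); print(cups(v,63)); tray(v,487,-49)
E
```

```text
[ 441.36786794 -303.56520532  145.04660594] [(483, -49, 38, 62, 3881), (440, -305, 31, 28, 2955)]
[(485, -51, 31, 62, 483)]
tray 2079 (array([486.9, -49.5]), array([121.1, 141.3]), 5.44, [[420.0, 15.0], [433.0, -126.0], [554.0, -114.0], [540.0, 27.0]])
fin 116 [487.8 -48.8  62.1] (array([485.9, -50.6]), array([58.7, 60.4]), 45.32)
fin 57 [ 495.1 -130.4   62.8] (array([ 494. , -130.5]), array([12.2, 24.6]), 0.19)
```

step_arm:
  series: [-1,0,-40,0,0,0,0,-40,0,0,0,0,-25,0,0,0,0,0,0,0,0,0,0,0,0.5,0,0,0,0,1,0,0,0,0,1,0,0,0,0,1,0,0,0,0,1,0,0,0,0,1]

```text
clock: 26.75
eef_pos: [440.5, -304.5, 40.8]
eef_rot: [3.141, -0.001, 0.259]
wrist_force: [-1.0, 1.5, 6.7]
finger_gap: 63.1
finger_force: 25.0
```

step_arm:
  series: [0,0,40,0,1,0,0,40,0,1,5,30,20,0,1,10,55,0,0,1,10,55,0,0,1,10,55,0,0,1,8,40,0,0,1,2,19,0,0,1,0,0,0,0,1,0,0,0,0,1,0,0,0,0,1]

```text
clock: 28.12
eef_pos: [485.2, -51.2, 140.2]
eef_rot: [-3.142, 0.0, 0.258]
wrist_force: [0.0, 0.4, -1.0]
finger_gap: 63.0
finger_force: 25.0
```

```bash
python3 - <<'E'
from h import *
held(-12.8)
v=V('side'); tray(v,480,-42)
E
```

```text
TCP [485.2 -51.2 140.2] held rim [(494, -48, 41, 128, 8771)]
tray 1126 (array([481.9, -41.6]), array([133.5, 160.6]), 5.71, [[408.0, 32.0], [424.0, -128.0], [556.0, -115.0], [540.0, 45.0]])
fin 175 [484.4 -47.2  59.2] (array([481.5, -43.5]), array([59. , 71.6]), 43.91)
```

step_arm:
  series: [1,1,-22,0,1,0,0,-13,0,1,0,0,-6,0,1,0,0,-4,0,1,0,0,-3,0,1,0,0,-1,0,1,0,0,0,0,1,0,0,0,0,1]

```text
clock: 29.22
eef_pos: [486.3, -49.3, 91.4]
eef_rot: [3.142, -0.0, 0.259]
wrist_force: [0.7, -1.1, -1.3]
finger_gap: 62.6
finger_force: 25.0
```

step_arm:
  series: [0,0,-2,0,1,0,0,0,0,1,0,0,0,0,1]

```text
clock: 29.6
eef_pos: [487.0, -49.4, 91.1]
eef_rot: [3.141, -0.002, 0.259]
wrist_force: [-7.8, 1.7, 22.4]
finger_gap: 62.9
finger_force: 25.0
```

step_arm:
  series: [0,0,1,0,0,0,0,0,0,0,0,0,0,0,0,0,0,0,0,0,0,0,40,0,0,0,0,40,0,0,0,-40,0,0.15,0,0,-40,0,0.15,0,0,-40,0,0.15,0,0,-40,0,0.15,0,0,-40,0,0.15,0,0,-20,0,0.15,0,0,0,0,0.15,0,0,0,0,0.15,0,0,0,0,0.15,0,0,0,0,0.05,0,0,0,0,0,0]

```text
clock: 31.72
eef_pos: [486.2, -269.3, 170.0]
eef_rot: [-3.141, -0.0, 1.658]
wrist_force: [-0.6, -0.3, -0.3]
finger_gap: 94.2
finger_force: 0.0
```

```bash
python3 - <<'E'
from h import *
v=V('top'); print(cups(v,78)); tray(v,487,-49)
w=V('wrist'); print(manip.read_state()['eef_pos'],manip.read_state()['eef_rot'],cups(w,78));tray(w,487,-49)
cv2.imwrite('pics/6.png',w.img)
h=v.hsv();z=v.P[...,2]
b=(h[...,0]>18)&(h[...,0]<34)&(h[...,1]>100)&(z>88)&(z<104)&(v.P[...,1]<225)
for c in comps(b,4): print('brass',c.sum(),np.nanmedian(v.P[c],0)); 
E
```

```text
[(485, -51, 31, 77, 499)]
tray 2058 (array([487. , -49.6]), array([121. , 141.6]), 5.44, [[420.0, 15.0], [433.0, -126.0], [554.0, -114.0], [540.0, 27.0]])
fin 403 [487.1 -50.   64.5] (array([486.5, -50. ]), array([51.3, 53.6]), 0.17)
fin 58 [ 495.1 -130.5   63.3] (array([ 494. , -130.5]), array([12.2, 24.5]), 0.19)
[ 486.24220404 -269.34304541  170.12219325] [-3.14151484e+00 -1.04995017e-04  1.65746620e+00] []
tray 6457 (array([491.3, -98.1]), array([121. ,  46.2]), 5.04, [[429.0, -80.0], [433.0, -126.0], [554.0, -116.0], [550.0, -70.0]])
fin 531 [ 494.3 -131.1   64.5] (array([ 494.5, -131.7]), array([11.5, 27.8]), 5.8)
brass 31 [567.60399785 145.11264736  96.27486312]
```

View pics/6.png

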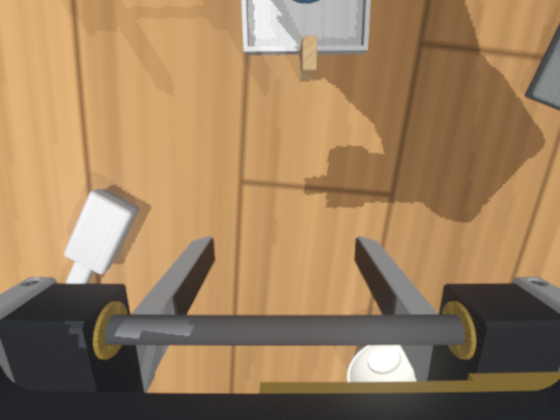

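All four cups are nested: the rim is at about 78 mm and the tray hasn't moved. The wrist view shows the fin at (309,53), which is (494,-131) with yaw about 1.66. I'll grip it.

step_arm:
  series: [4,46,0,0,0,4,46,0,0,0,0,46,0,0,0,0,0,-40,0,0,0,0,-40,0,0,0,0,-30,0,0,0,0,0,0,0.5,0,0,0,0,1,0,0,0,0,1,0,0,0,0,1,0,0,0,0,1,0,0,0,0,1,0,0,0,0,1,0,0,0,0,1,0,0,0,0,1,0,0,0,0,1]
  squeeze: 40

```text
clock: 33.83
eef_pos: [494.3, -131.3, 60.2]
eef_rot: [3.142, 0.0, 1.659]
wrist_force: [1.0, -0.3, 0.3]
finger_gap: 11.6
finger_force: 40.0
```

step_arm:
  series: [-2,8,0,0,1,-3.3,14,0,0,1,-4.3,18,0,0,1,-4.8,20,0,0,1,-4.8,20,0,0,1,-4.8,20,0,0,1,-4.8,20,0,0,1,-4.8,20,0,0,1,-4.8,20,0,0,1,-3.8,16,0,0,1,-2.2,11,0,0,1,0,0,0,0,1,0,0,0,0,1,0,0,0,0,1]

```text
clock: 35.58
eef_pos: [449.8, 55.5, 60.2]
eef_rot: [-3.141, -0.0, 1.658]
wrist_force: [-1.8, 4.5, -0.4]
finger_gap: 11.5
finger_force: 40.0
```

```bash
python3 - <<'E'
from h import *
w=V('wrist'); cv2.imwrite('pics/7.png',w.img); print(manip.read_state()['eef_pos'],cups(w,78))
try: tray(w,442,138)
except Exception as e: print(e)
v=V('side'); cv2.imwrite('pics/7s.png',v.img)
E
```

```text
[449.82220799  55.49504312  60.16843626] []
tray 25152 (array([442.1, 138. ]), array([120.8, 139.3]), 5.13, [[376.0, 202.0], [388.0, 63.0], [508.0, 74.0], [496.0, 213.0]])
fin 10921 [440.5 138.2  65.6] (array([440.6, 136.9]), array([57.5, 57.7]), 20.04)
fin 1209 [449.   63.7  64.1] (array([449. ,  63.9]), array([37.1, 19.7]), 4.99)
```

View pics/7.png

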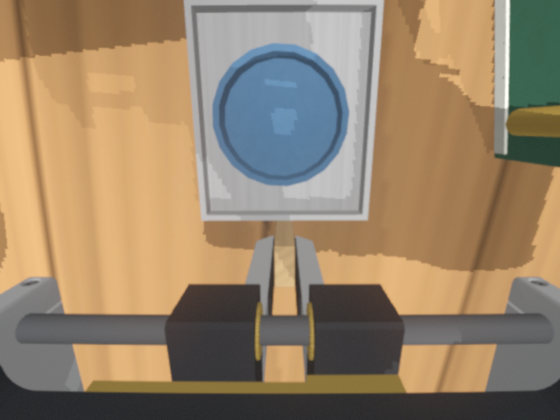

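The tray is at (281,112) in the view, aligned with the bay (cupboard y ≈ 61.6, yaw within 0.002). Sliding in.

step_arm:
  series: [-0.7,8,0,0,1,-1.3,15,0,0,1,-1.3,15,0,0,1,-1.3,15,0,0,1,-1.3,15,0,0,1,-1.3,15,0,0,1,-1.3,15,0,0,1,-1.3,15,0,0,1,-0.7,8,0,0,1,0,0,0,0,1,0,0,0,0,1]

```text
clock: 37.05
eef_pos: [439.3, 176.8, 60.2]
eef_rot: [-3.142, -0.001, 1.659]
wrist_force: [-0.4, 2.7, -2.4]
finger_gap: 11.8
finger_force: 40.0
```

step_arm:
  series: [-0.7,8,0,0,1,-1.3,15,0,0,1,-1.3,15,0,0,1,-1.3,15,0,0,1,-0.9,10,0,0,1,-0.7,8,0,0,1,-0.4,5,0,0,1,0,0,0,0,1,0,0,0,0,1]

```text
clock: 38.17
eef_pos: [432.7, 252.9, 60.2]
eef_rot: [3.142, -0.001, 1.659]
wrist_force: [-0.5, 2.3, -3.3]
finger_gap: 11.7
finger_force: 40.0
```

step_arm:
  series: [-0.3,4,0,0,1,-0.3,3,0,0,1,-0.2,2,0,0,1,-0.2,2,0,0,1,0,0,0,0,1,0,0,0,0,1]

```text
clock: 38.92
eef_pos: [432.2, 261.9, 60.3]
eef_rot: [-3.141, 0.003, 1.659]
wrist_force: [3.1, -22.0, 3.0]
finger_gap: 11.6
finger_force: 40.0
```

step_arm:
  series: [0,0,0,0,0.6,0,0,0,0,0.6,0,0,0,0,0.6,0,0,0,0,0.6,0,0,40,0,0.6,0,0,50,0,0.6,0,-30,50,0,0.6,0,-50,0,0,0.6,0,-50,0,0,0.6,0,0,0,0,0.6,0,0,0,0,0.6]

```text
clock: 40.3
eef_pos: [431.9, 134.0, 200.3]
eef_rot: [3.141, -0.0, 1.658]
wrist_force: [0.1, 0.0, -0.5]
finger_gap: 37.6
finger_force: 0.0
```

```bash
python3 - <<'E'
from h import *
w=V('wrist'); cv2.imwrite('pics/8.png',w.img); s=manip.read_state();print(s['eef_pos'],s['eef_rot'])
for c in comps((w.P[...,2]>58)&(w.P[...,2]<68)&(abs(w.P[...,0]-431)<40)&(w.P[...,1]<295)&(w.P[...,1]>220),15): print('fin',c.sum(),np.nanmedian(w.P[c],0),rect(w.plane(np.argwhere(c)[:,::-1],64))[:3])
h=w.hsv();z=w.P[...,2]
b=(h[...,0]>18)&(h[...,0]<34)&(h[...,1]>100)&(z>92)&(z<104)&(w.P[...,1]<225)
for c in comps(b,20): Q=w.plane(np.argwhere(c)[:,::-1],98); print('brass',c.sum(),cv2.minEnclosingCircle(Q[:,:2].astype(np.float32)))
E
```

```text
[431.79827639 134.36591276 200.21030773] [ 3.14153711e+00 -1.90843600e-04  1.65933859e+00]
fin 389 [432.3518596  261.86171436  64.53290065] (array([432.5, 261.8]), array([11.3, 25. ]), 5.32)
brass 212 ((566.3221435546875, 148.08908081054688), 8.525861740112305)
```

View pics/8.png

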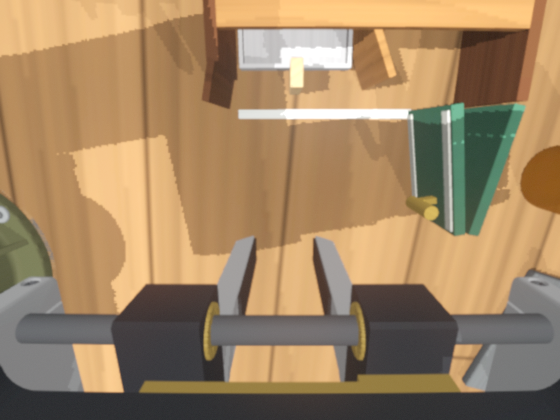

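The tray is home with the fin at (296,72), behind the door track. The pull is at (429,210), which is world ≈ (567,148). I'll regrasp it.

step_arm:
  series: [14,1.4,0,-0.14,0,14,1.4,0,-0.14,0,14,1.4,0,-0.14,0,14,1.4,0,-0.14,0,14,1.4,0,-0.14,0,14,1.4,0,-0.14,0,14,1.4,0,-0.14,0,14,1.4,0,-0.14,0,14,1.4,0,-0.14,0,10,1.4,0,-0.14,0,0,0,-40,0,0,0,0,-40,0,0,0,0,-25,0,0,0,0,0,0,0,0,0,0,0,0]

```text
clock: 42.22
eef_pos: [568.2, 148.5, 96.3]
eef_rot: [3.142, -0.001, 0.26]
wrist_force: [0.8, -0.3, 0.2]
finger_gap: 94.2
finger_force: 0.0
```

step_arm:
  series: [0,0,-1,0,0.6,0,0,0,0,1,0,0,0,0,1,0,0,0,0,1,0,0,0,0,1,0,0,0,0,1,0,0,0,0,1,0,0,0,0,1,0,0,0,0,1,0,0,0,0,1]
  squeeze: 30

```text
clock: 43.48
eef_pos: [567.7, 147.9, 94.2]
eef_rot: [-3.141, 0.0, 0.259]
wrist_force: [-0.4, 4.1, 0.6]
finger_gap: 13.6
finger_force: 30.0
```

step_arm:
  series: [-14.2,-2.5,0,0.1,1,-13.6,-1.4,0,0.1,1,-12.8,-0.3,0,0.1,1,-12,0.7,0,0.1,1,-10.8,1.8,0,0.1,1,-9.7,3,0,0.1,1,-8.5,4,0,0.1,1,-7,5,0,0.1,1,-5.7,5.8,0,0.1,1,-4.3,6.7,0,0.1,1,-3,7.5,0,0.1,1,-1,8.3,0,0.1,1,0,9,0,0.1,1,1,5,0,0.05,1,0.8,4.5,0,0.05,1,0,0,0,0,1,0,0,0,0,1]

```text
clock: 45.6
eef_pos: [467.3, 204.5, 94.2]
eef_rot: [3.141, 0.0, 1.658]
wrist_force: [6.0, -1.1, -4.9]
finger_gap: 13.6
finger_force: 30.0
```

step_arm:
  series: [0,1.5,0,0,1,0,1.5,0,0,1,0,0,0,0,1,0,0,0,0,1]

```text
clock: 46.1
eef_pos: [467.3, 205.1, 94.1]
eef_rot: [-3.141, 0.004, 1.658]
wrist_force: [5.4, -22.7, 1.8]
finger_gap: 13.3
finger_force: 30.0
```

step_arm:
  series: [0,-1,0,0,0.5,0,0,0,0,0.5,0,0,0,0,0.5,0,0,0,0,0.5,0,0,0,0,0.5,0,0,25,0,0.5,0,0,40,0,0.5,0,-30,40,0,0.5,0,-40,30,0,0.5,0,0,0,0,0.5,0,0,0,0,0.5]

```text
clock: 47.48
eef_pos: [466.7, 137.0, 228.6]
eef_rot: [-3.141, -0.0, 1.658]
wrist_force: [0.1, 1.2, -0.2]
finger_gap: 47.1
finger_force: 0.0
```

```bash
python3 - <<'E'
from h import *
w=V('wrist'); cv2.imwrite('pics/9.png',w.img); print(manip.read_state()['eef_pos']); h=w.hsv()
b=(h[...,0]>18)&(h[...,0]<34)&(h[...,1]>100)&(w.P[...,2]>90)&(w.P[...,2]<106)&(w.P[...,1]<225)
for c in comps(b,30): Q=w.plane(np.argwhere(c)[:,::-1],98); print('brass',c.sum(),cv2.minEnclosingCircle(Q[:,:2].astype(np.float32)))
g=(h[...,0]>65)&(h[...,0]<95)&(h[...,1]>60)&(abs(w.P[...,2]-96)<6)
for c in comps(g,100): print('green',c.sum(),rect(w.plane(np.argwhere(c)[:,::-1],96)))
for c in comps((w.P[...,2]>58)&(w.P[...,2]<68)&(abs(w.P[...,0]-431)<40)&(w.P[...,1]<295)&(w.P[...,1]>240),15): print('fin',c.sum(),np.nanmedian(w.P[c],0))
E
```

```text
[466.59524739 137.28698233 228.26621934]
brass 166 ((467.5872802734375, 204.10202026367188), 6.989362716674805)
green 1314 (array([433. , 228.8]), array([120.4,   9.9]), 4.95, [[373.0, 229.0], [373.0, 219.0], [493.0, 229.0], [493.0, 239.0]])
green 1300 (array([556.2, 239.8]), array([121.3,  10. ]), 5.3, [[495.0, 239.0], [496.0, 229.0], [617.0, 240.0], [616.0, 250.0]])
fin 331 [432.22933062 262.05936694  64.39993664]
```

View pics/9.png

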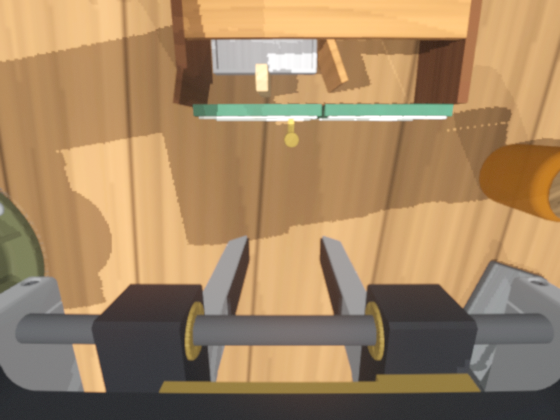

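The view shows both panels in line (q ≈ 0.003, pull at (291,140)) and the fin inside at (262,77). The arm is clear, so I'm handing in.

```bash
python3 -c "
from cell import manip
print(manip.sign_off())"
```

```text
the job is handed in; nothing more can be done
None
```

The job is handed in: all four cups are nested upright on the tray, the tray is home in the bay, and the door is folded shut; once the tray was inside, the top board hid the stack, so I last saw it upright just before the slide.

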